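# Refit the beacon lens of a power unit and switch it on

### The arm

A 6-joint arm with a two-finger parallel gripper is mounted at the origin on the work surface. World frame = base frame: x ahead of the robot, y to its left, z up, the work surface at z = 0. Lengths are in m, angles in rad, forces in N, time in s.
With the tool pointing down it reaches from about 0.3 to 0.875 m from the base axis. Payload 4.2 kg.
Tool frame: the origin (TCP) lies at the very end of the fingers, on their centre line; the grasp point (between the pads) lies 19 mm behind it; z points along the fingers, y is the line along which they close (so a half turn about z gives the same grasp; the last joint's range is limited). The gripper opens to 85 mm and grips with 20 to 120 N. Pads are 22 mm wide; open, the fingers measure 114 mm over their backs; the gripper's body (76 mm by 85 mm) begins 54 mm behind the grasp point. The pads swing forward as they close: fully open they stand 13 mm farther back than shut.
Start: joints at [-1.367, 0.32, 1.565, -0, 1.257, -0.02], TCP at [0.128, -0.561, 0.231] pointing down, gripper open.
Joint ranges: [-3.11, 3.11], [-0.84, 2.01], [0.21, 2.61], [-1.34, 4.49], [0.05, 2.63], [-2.56, 2.56]. Speed limits (rad/s): [2.57, 2.57, 3.14, 3.14, 3.14, 3.14].

### API

Orientations are given as a unit quaternion [w, x, y, z].
In Python, from cell import env gives the robot as it stands. The module is installed in compiled form; this text tells all that it offers.
- The arm moves only by the shell command python3 -m jog 'ROWS' [OPENING] [FORCE]. ROWS is JSON, a list of rows, each an object of numbers: "tx", "ty", "tz": the shift along the world's x, y, z in cm; "rx", "ry", "rz": the turn, a rotation vector about the world's x, y, z in degrees. A call has 1 to 12 rows; each row shifts and turns the commanded pose from where the row before left it; what a row does not reach is not made up. A row lasts 1/8 s, in which the tool goes at most 62.5 mm and 10.7 degrees, less where a joint would pass 70% of its speed; a pose out of reach is approached as far as the arm can. A call with a gripper value outside its range is refused whole. OPENING is the opening, from -1 (shut) to 1 (fully open), so that 0 is half open, set as the call begins (- or left out, the last holds). The fingers move at their own pace and stop on an object; FORCE is the grip in N (left out, the last holds). Time passes only in rows, so rows that do not move let the fingers close. It gives the time, the measured TCP pose, the force, the opening and the grip force at its end, in the units of the state.
- env.state(): the state, without advancing time (a new reading comes with each control period).
- env.capture(name): name is "scene" or "top" or "wrist"; returns a dict with "img" (400x640x3 uint8, red, green, blue), "fx", "fy", "cx", "cy" (pixels), "origin" and "rotation" of the camera in the world; the wrist camera has in their place "mount" (4x4, takes a point from camera to tool coordinates, whose origin is the TCP and whose axes are the flange's). Camera axes: x right, y down, z forward; pixel columns grow to the right and rows downward; lengths in m; the calibration is good to about 2 mm. A picture is of the moment at which its call begins: read the wrist's pose just before it. There is no depth.
- env.job_done(): hands the job in; it is judged then, once.
The state is a dict: "time_s": time; "joints": joint angles; "qd": joint speeds; "tau": joint torques, N m; "tcp_pos": TCP position; "tcp_rot": TCP orientation; "force": force on the tool from outside, world axes, zero at the start; "torque": the same for the moment, N m; "finger_gap": opening from 0.0 (shut) to 1.0 (fully open); "grip_force": force on a finger pad.
Only numpy, scipy, OpenCV 4.12 (cv2) and the standard library are available. Lean on these libraries where they do the work, as an engineer would, in place of code of your own. Each camera call takes 0.05 s, during which the arm holds its last target. There are 200 camera calls.

### The job

The status beacon on the tan power unit is open: set the clear domed lens gently into its socket, flange down, then put the eared retaining ring over it and screw it down clockwise until it is snug and stops. Then flip the unit's toggle switch over to its other side so that it clicks on, and leave everything else on the bench where it is.

Things in the scene. Friction and masses are not known exactly. Their poses are not given: they have to be found in the camera images.
- unit: Tan power unit, fixed, lying face up: 180 mm (x) by 240 mm (y) by 60 mm high, origin at the centre of its underside, z up. A black carrying handle sticks out 28 mm on its -x edge, round sockets 18 mm on its +x edge. On its flat face: the beacon neck at x 0, y +52 mm, the toggle at x 0, y -72 mm, and a flat display.
- rim (a point): Centre of the mouth (rim) of the beacon's aluminium neck, 15 mm above the unit's face; axes parallel to the unit's. The neck is 40 mm across, with a bore of 33.8 mm; its top 2.5 mm taper outside to 36 mm. In the bore, 4.5 mm below the rim, is the sprung seat for the lens.
- thread (a point): Upper end of one of the three thread starts on the neck's outside, 3.5 mm below the rim, 21 mm from the axis towards the unit's +x; the other two lie 120 degrees either way. Right-hand thread (clockwise from above goes down), lead 18 mm a turn; each start runs 150 degrees clockwise; crests 46 mm across. Stops on the neck end the turn just after the ring is home.
- seat (a joint): How far the sprung seat under the lens is pressed down, m: 0 free, 0.0015 to 0.002 when the retaining ring is home on the rim (2 N of preload plus 4 N per mm).
- lens: Clear domed lens, about 30 g, standing on its flange: flange 32 mm across and 6 mm thick with a chamfered lower edge, dome above it 22.6 mm across with upright sides from 6 to 14.5 mm, total height 19 mm. Origin at the centre of the underside, z up through the dome. To be held by the dome. Seated free its underside is 4.5 mm below the rim.
- ring: Dark steel retaining ring, about 100 g, 54 mm across, 14 mm high, open below (48 mm inside), origin at the centre of its underside, z up. Two upright ears at its own +x and -x. Three thread lugs inside at its lower edge, 20.8 mm from the axis, at 0, +120 and -120 degrees from its x. Set on the neck at any turn it rests 2 to 8 mm above home; a quarter to just over half a turn clockwise brings it home.
- lip (a point): On the ring's axis at the underside of its inward top lip (hole 26.8 mm), 11 mm above the ring's origin. When home the lip stops on the rim, this point level with point rim; it meets the lens's flange 1.5 mm before that. Turning takes under about 0.3 N m, then rises sharply at the stop. It does not unscrew itself.
- ear (a point): Centre of the ear at the ring's own +x, 24 mm from the axis, 20 mm above the ring's origin; its twin is opposite. An ear is 6 mm thick radially (outer face at radius 27 mm, flush with the rim), 8 mm along the rim, and stands 12 mm above the ring's 14 mm body. The pair may be pinched across, or pushed round with two open fingertips, one behind each ear.
- toggle (a joint): Lever of the toggle switch, rad: 0 off (leaning 0.38 rad to the unit's -x), 0.76 on (leaning as much to +x). A spring holds it at either end and snaps it over past 0.38; about 2 N at the tip moves it.
- bushing (a point): Pivot of the toggle lever, on the axis of its bushing, 6 mm above the unit's face. The lever turns about the unit's y axis.
- lever_tip (a point): Centre of the steel lever near its tip, 33 mm from the pivot; the lever is about 8 mm thick there and ends 1 mm beyond.
- dust_cap: Bystander: black round cap, 42 mm across, 16 mm high, origin under its centre.
- plug: Bystander: dark metal connector plug standing up, 30 mm across, 48 mm high, origin under its centre.
- jar: Bystander: small grey jar with white cap, 44 mm across, 42 mm high, origin under its centre.
- nut: Bystander: plain aluminium coupling nut without ears, 38 mm across, 12 mm high, origin under its centre.
- driver: Bystander: screwdriver, 170 mm long, lying along its x axis.
- battery: Bystander: olive battery block, 55 by 75 by 30 mm, origin under its centre.
- tray: Bystander: steel tray, 100 by 120 by 22 mm, origin under its centre.
- meter: Bystander: grey hand meter, 150 (x) by 75 by 34 mm, origin under its centre.
Mind the look-alikes: they are no part of the job. Leave any purple or yellow look-alike of the ring alone.

How it is judged:
By the outcome, as a careful person would: the job done as asked, in the order asked, and still so for the second after the job is handed in, with the robot touching nothing.
It also fails if it takes over 69 s, if anything falls off the work surface, if the arm or the gripper's body presses on something with over 40 N, if the wrist force passes 120 N, or if a joint passes its speed limit or range.

## Working session

There is one attempt and no reset: what is moved stays moved. The work goes in short steps, Python scripts to look and compute and a shell command to move; the robot and the scene stay as the last step left them, time stands still between calls to the robot, and variables do not carry over. Pictures are saved under pics/ and viewed, at most 10 in all, crops included, and the job is handed in when it is done.

```bash
mkdir -p pics; cat > h.py <<'E'
import numpy as np, cv2
from cell import env
from scipy.spatial.transform import Rotation as R
def cap(name):
    s=env.state(); c=env.capture(name)
    if 'origin' not in c:
        q=np.array(s['tcp_rot']); T=np.eye(4); T[:3,:3]=R.from_quat(q[[1,2,3,0]]).as_matrix(); T[:3,3]=s['tcp_pos']
        M=T@np.array(c['mount']); c['origin']=M[:3,3]; c['rotation']=M[:3,:3]
    c['origin']=np.array(c['origin']); c['rotation']=np.array(c['rotation']).reshape(3,3)
    return c
def ray(c,u,v):
    return c['rotation']@np.array([(u-c['cx'])/c['fx'],(v-c['cy'])/c['fy'],1.])
def onz(c,u,v,z):
    d=ray(c,u,v); o=c['origin']; return o+d*(z-o[2])/d[2]
def proj(c,p):
    q=c['rotation'].T@(np.array(p)-c['origin']); return np.array([c['cx']+c['fx']*q[0]/q[2],c['cy']+c['fy']*q[1]/q[2]])
def save(c,n): cv2.imwrite('pics/'+n+'.png',c['img'][:,:,::-1])
E
python3 - <<'E'
from h import *
import pickle
for n in('top','scene'):
    c=cap(n); save(c,n+'0'); pickle.dump(c,open(n+'0.pkl','wb')); print(n,c['origin'],c['rotation'].round(3).tolist(),c['fx'],c['cx'],c['cy'])
print(env.state())
c=env.capture('wrist');print(c['mount'],c['fx'],c['cx'],c['cy'])
E
```

```text
Traceback (most recent call last):
  File "h.py", line 9, in cap
    c['origin']=np.array(c['origin']); c['rotation']=np.array(c['rotation']).reshape(3,3)
                                                     ~~~~~~~~~~~~~~~~~~~~~~~~~~~~~~~^^^^^
ValueError: cannot reshape array of size 4 into shape (3,3)
```

```bash
python3 - <<'E'
s=open('h.py').read()
s=s.replace("c['rotation']=np.array(c['rotation']).reshape(3,3)","c['rotation']=mat(c['rotation'])").replace("def cap","def mat(r):\n    r=np.array(r)\n    return R.from_quat(r[[1,2,3,0]]).as_matrix() if r.size==4 else r\ndef cap",1)
open('h.py','w').write(s)
E
python3 - <<'E'
from h import *
import pickle
for n in('top','scene'):
    c=cap(n); save(c,n+'0'); pickle.dump(c,open(n+'0.pkl','wb')); print(n,c['origin'],c['rotation'].round(3).tolist(),c['fx'],c['cx'],c['cy'])
print(env.state())
c=env.capture('wrist');print(c['mount'],c['fx'],c['cx'],c['cy'])
E
```

```text
top [0.40077643 0.01407126 1.42456844] [[-0.024, -0.997, 0.068], [-1.0, 0.023, -0.015], [0.013, -0.068, -0.998]] 461.97521381857433 323.4149546359154 197.7335180712555
scene [ 1.16763455 -0.43078466  1.04842855] [[0.548, 0.642, -0.536], [0.836, -0.434, 0.335], [-0.018, -0.632, -0.775]] 474.77126808055056 321.75043622620024 201.4503715486446
{'time_s': 0.15, 'joints': array([-1.36702714e+00,  3.20152019e-01,  1.56540030e+00,  3.55556656e-05,
        1.25742338e+00, -2.00142828e-02]), 'qd': array([-0.00145747, -0.00201408, -0.00282586, -0.00119985,  0.00103958,
       -0.0006103 ]), 'tau': array([ 3.93501159e-04, -4.15841746e+01, -2.34344566e+01, -3.03048500e-05,
        5.90872791e-03, -5.14647354e-06]), 'tcp_pos': array([ 0.12753315, -0.56030208,  0.23067083]), 'tcp_rot': array([-6.90159090e-04,  9.93747024e-01,  1.11652919e-01, -4.66092254e-05]), 'force': array([ 0.17423973, -0.08036663, -0.46179747]), 'torque': array([ 0.08884926, -0.03546418, -0.0249455 ]), 'grip_force': 0.0, 'finger_gap': 0.9992613706348326}
[[ 1.82976092e-04 -9.59839708e-01 -2.80548929e-01  7.21830544e-02]
 [ 9.99999515e-01 -9.60046754e-05  9.80667094e-04  1.08098891e-04]
 [-9.68217226e-04 -2.80548972e-01  9.59839224e-01 -1.41350937e-01]
 [ 0.00000000e+00  0.00000000e+00  0.00000000e+00  1.00000000e+00]] 321.3080067100622 316.0691775559984 198.3143833379127
```

View pics/top0.png

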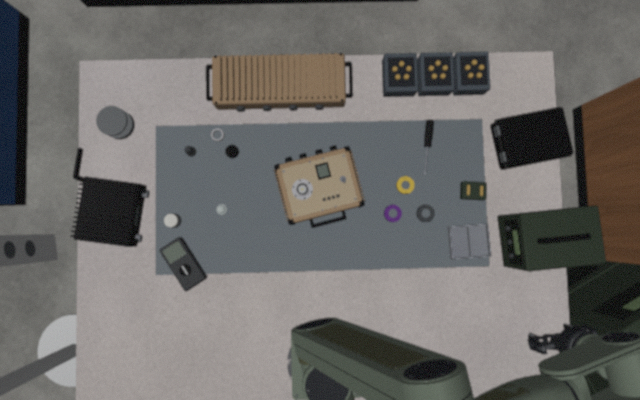

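View pics/scene0.png

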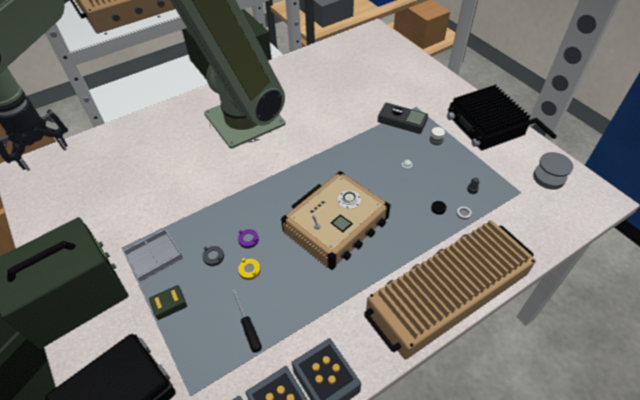

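The top view shows: the unit near (320,185), with the neck at (302,188), the toggle at (343,180), and the handle side (-x) towards (328,220).

Possible confusions:
- **Ring:** dark eared ring (425,213), purple (393,213), yellow (405,185), nut (217,134).
- **Lens:** clear (221,210), jar with white cap (171,220).

I choose the dark ring at (425,213) and the clear lens at (221,210).

```bash
python3 - <<'E'
from h import *
import pickle
c=pickle.load(open('top0.pkl','rb')); s=pickle.load(open('scene0.pkl','rb'))
def tri(a,b):
    A=[];B=[]
    for cc,p in((c,a),(s,b)):
        d=ray(cc,*p);d/=np.linalg.norm(d);P=np.eye(3)-np.outer(d,d);A.append(P);B.append(P@cc['origin'])
    return np.linalg.solve(sum(A),sum(B))
for n,a,b,z in(('neck',(302,188),(349,198),.075),('tog',(343,180),(317,225),.085),('lens',(221.5,209.5),(407,164),.01),('ring',(425.5,213),(213,256),.012)):
    print(n,onz(c,*a,z).round(4),onz(s,*b,z).round(4),tri(a,b).round(4))
im=c['img']
crop=lambda im,x,y,w:cv2.resize(im[y-w*3//4:y+w*3//4,x-w:x+w],(400,300),interpolation=cv2.INTER_CUBIC)
top=np.hstack([crop(c['img'],425,205,40),crop(c['img'],221,209,40)]);bot=np.hstack([crop(s['img'],220,255,40),crop(c['img'],320,185,60)])
cv2.imwrite('pics/crop1.png',np.vstack([top,bot])[:,:,::-1])
E
```

```text
neck [0.5227 0.0558 0.075 ] [0.5248 0.056  0.075 ] [0.5232 0.0564 0.073 ]
tog [ 0.5424 -0.0644  0.085 ] [ 0.5583 -0.0666  0.085 ] [ 0.5458 -0.0628  0.0678]
lens [0.4682 0.305  0.01  ] [0.4713 0.3092 0.01  ] [0.4697 0.3072 0.0094]
ring [ 0.4427 -0.3191  0.012 ] [ 0.4451 -0.3163  0.012 ] [ 0.4435 -0.3177  0.0111]
```

View pics/crop1.png

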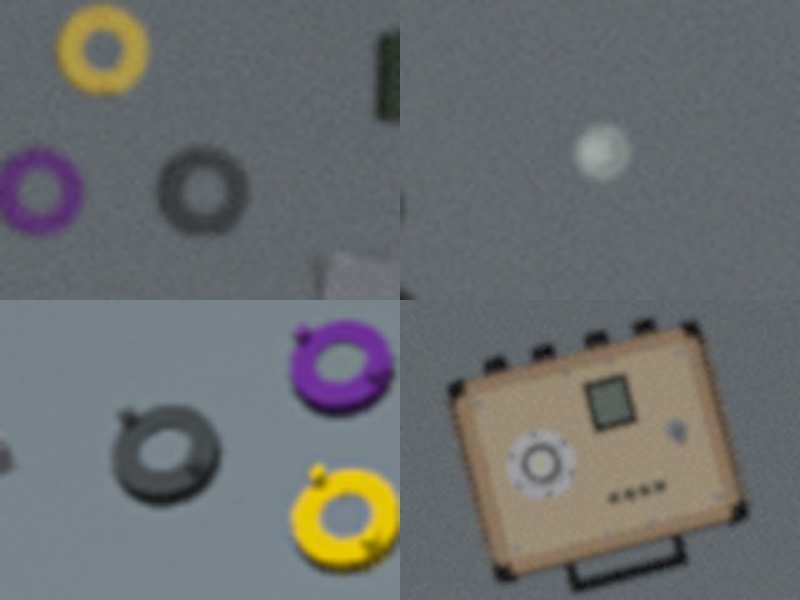

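The crops show the dark ring with two ears as the scene's target (purple and yellow are decoys), the lens standing on its flange, and the unit yawed about +15°. I go over the ring first and look.

```bash
python3 -m jog '[{"tx":4,"ty":3.05,"tz":-1},{"tx":4,"ty":3.05,"tz":-1},{"tx":4,"ty":3.05,"tz":-1},{"tx":4,"ty":3.05,"tz":-1},{"tx":4,"ty":3.05,"tz":-1},{"tx":4,"ty":3.05,"tz":-1},{"tx":4,"ty":3.05,"tz":-1},{"tx":3.6,"ty":2.9,"tz":-1},{},{}]'
python3 - <<'E'
from h import *
import pickle
c=cap('wrist');save(c,'w1');pickle.dump(c,open('w1.pkl','wb'));print(proj(c,(.4435,-.3177,.012)))
E
```

```text
[ 113.47498809 -262.46479846]schema error: expected keys tx, ty, tz, rx, ry, rz
```

View pics/w1.png

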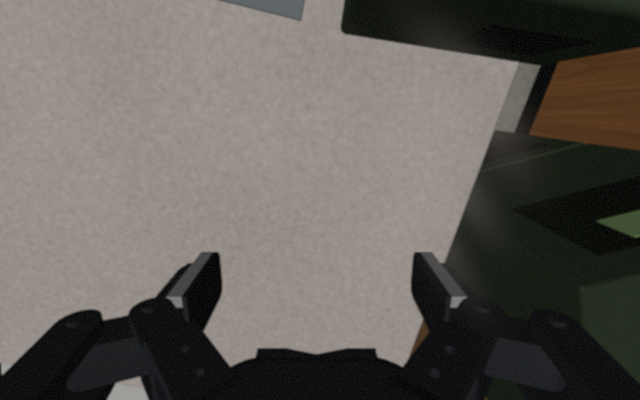

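The move was refused, since the empty rows are not allowed; the picture shows only the bench and fingers at the start pose. I retry.

```bash
python3 -m jog '[{"tx":4,"ty":3.05,"tz":-1},{"tx":4,"ty":3.05,"tz":-1},{"tx":4,"ty":3.05,"tz":-1},{"tx":4,"ty":3.05,"tz":-1},{"tx":4,"ty":3.05,"tz":-1},{"tx":4,"ty":3.05,"tz":-1},{"tx":4,"ty":3.05,"tz":-1},{"tx":3.6,"ty":2.9,"tz":-1},{"tz":0},{"tz":0}]' || python3 -m jog '[{"tx":4,"ty":3.05,"tz":-1,"rx":0,"ry":0,"rz":0},{"tx":4,"ty":3.05,"tz":-1,"rx":0,"ry":0,"rz":0},{"tx":4,"ty":3.05,"tz":-1,"rx":0,"ry":0,"rz":0},{"tx":4,"ty":3.05,"tz":-1,"rx":0,"ry":0,"rz":0},{"tx":4,"ty":3.05,"tz":-1,"rx":0,"ry":0,"rz":0},{"tx":4,"ty":3.05,"tz":-1,"rx":0,"ry":0,"rz":0},{"tx":4,"ty":3.05,"tz":-1,"rx":0,"ry":0,"rz":0},{"tx":3.6,"ty":2.9,"tz":-1,"rx":0,"ry":0,"rz":0},{"tx":0,"ty":0,"tz":0,"rx":0,"ry":0,"rz":0},{"tx":0,"ty":0,"tz":0,"rx":0,"ry":0,"rz":0}]'
python3 - <<'E'
from h import *
import pickle
c=cap('wrist');save(c,'w2');pickle.dump(c,open('w2.pkl','wb'));print(proj(c,(.4435,-.3177,.012)))
E
```

```text
time_s: 1.5
tcp_pos: [0.4433, -0.3183, 0.1513]
tcp_rot: [0.0, 0.994, 0.112, -0.0]
force: [-0.7, -0.5, -0.7]
finger_gap: 1.001
grip_force: 0.0
[314.94712625 187.40216437]schema error: expected keys tx, ty, tz, rx, ry, rz
```

View pics/w2.png

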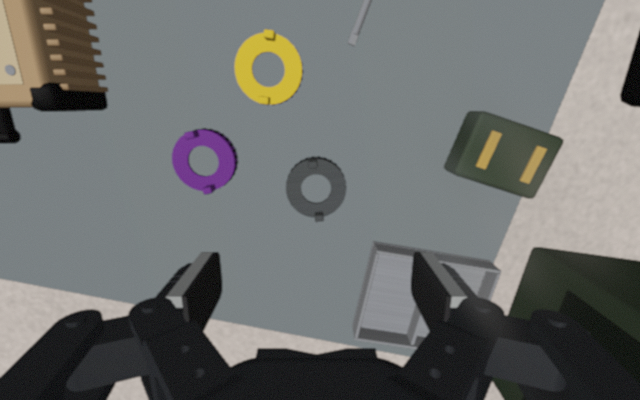

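The dark ring is at (316,187), with ears at about (314,161) and (319,216): its axis is nearly along the tool x. All six keys are needed in every row. I measure ring and ear directions.

```bash
cat >> h.py <<'E'
def ringfit(c,uv,half=45,thr=88):
    u0,v0=[int(x) for x in uv]; g=cv2.GaussianBlur(c['img'][v0-half:v0+half,u0-half:u0+half].max(axis=2),(3,3),0)
    m=(g<thr).astype(np.uint8)
    cs,h=cv2.findContours(m,cv2.RETR_CCOMP,cv2.CHAIN_APPROX_NONE)
    return m,[(k[:,0]+[u0-half,v0-half],h[0][i][3]) for i,k in enumerate(cs) if len(k)>25]
E
python3 - <<'E'
from h import *
import pickle
c=pickle.load(open('w2.pkl','rb'))
print(c['img'][187,355:360].tolist(),c['img'][187,338].tolist(),c['img'][160:166,314].max(1),c['img'][214:220,319].max(1))
m,cs=ringfit(c,(316,187))
for k,p in cs:
    e=cv2.fitEllipse(k.astype(np.float32)); print(len(k),p,e)
    for z in(0,.014):print(z,onz(c,*e[0],z).round(4))
cv2.imwrite('pics/m.png',np.hstack([cv2.resize(m*255,(400,400)),cv2.resize(c['img'][142:232,271:361].max(2),(400,400))]))
a=onz(c,314,160,.026);b=onz(c,319.5,215,.026);print(a,b,(a+b)/2,np.linalg.norm(a-b),np.degrees(np.arctan2(*(a-b)[[1,0]])))
E
```

```text
[[121, 129, 130], [121, 129, 130], [121, 128, 130], [122, 130, 131], [121, 129, 131]] [78, 83, 83] [54 64 76 82 84 80] [51 64 79 83 86 80]
168 -1 ((315.6103820800781, 186.54156494140625), (56.2095832824707, 60.366905212402344), 178.8410186767578)
0 [ 0.4414 -0.3188  0.    ]
0.014 [ 0.4449 -0.318   0.014 ]
90 0 ((315.7800598144531, 187.57736206054688), (31.201826095581055, 33.55778884887695), 89.4455337524414)
0 [ 0.4405 -0.3192  0.    ]
0.014 [ 0.444  -0.3184  0.014 ]
[ 0.46986571 -0.31092616  0.026     ] [ 0.42351618 -0.32637428  0.026     ] [ 0.44669094 -0.31865022  0.026     ] 0.048856148036601627 18.433035279152904
```

View pics/m.png

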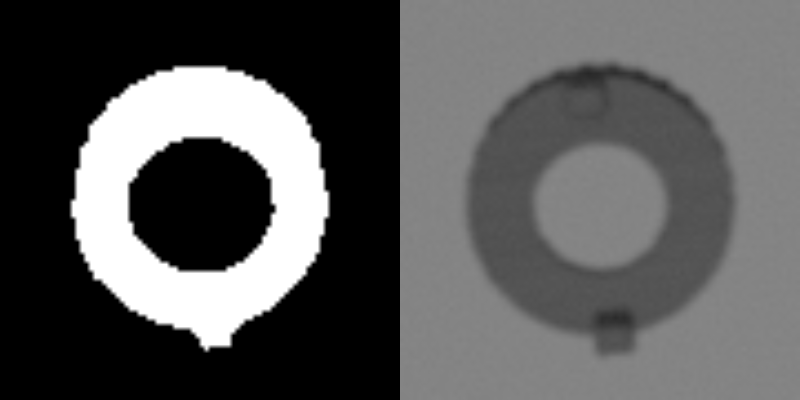

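The mask and gray crop show the ring clearly, with ear tops at about (313.3,164) and (319.2,217.4). Next I look at the neck from above.

```bash
python3 -m jog '[{"tx":1.1,"ty":5.3,"tz":1.6,"rx":0,"ry":0,"rz":0},{"tx":1.1,"ty":5.3,"tz":1.6,"rx":0,"ry":0,"rz":0},{"tx":1.1,"ty":5.3,"tz":1.6,"rx":0,"ry":0,"rz":0},{"tx":1.1,"ty":5.3,"tz":1.2,"rx":0,"ry":0,"rz":0},{"tx":1.1,"ty":5.3,"tz":0,"rx":0,"ry":0,"rz":0},{"tx":1.1,"ty":5.3,"tz":0,"rx":0,"ry":0,"rz":0},{"tx":1.1,"ty":5.4,"tz":0,"rx":0,"ry":0,"rz":0},{"tx":0,"ty":0,"tz":0,"rx":0,"ry":0,"rz":0},{"tx":0,"ty":0,"tz":0,"rx":0,"ry":0,"rz":0}]'
python3 - <<'E'
from h import *
import pickle
c=pickle.load(open('w2.pkl','rb'))
a=onz(c,313.3,164,.026);b=onz(c,319.2,217.4,.026);print(a,b,(a+b)/2,np.linalg.norm(a-b),np.degrees(np.arctan2(*(a-b)[[1,0]])))
c=cap('wrist');save(c,'w3');pickle.dump(c,open('w3.pkl','wb'));print(proj(c,(.523,.056,.075)),env.state()['joints'].round(3))
E
```

```text
time_s: 2.68
tcp_pos: [0.5204, 0.0526, 0.2115]
tcp_rot: [0.0, 0.994, 0.111, -0.0]
force: [-0.3, -0.7, -0.2]
finger_gap: 1.0
grip_force: 0.0
[ 0.46644173 -0.31109979  0.026     ] [ 0.42128028 -0.32662097  0.026     ] [ 0.443861   -0.31886038  0.026     ] 0.04775419857840214 18.96691972955711
[312.45471516 184.97476535] [ 7.800e-02  2.520e-01  1.713e+00 -1.000e-03  1.176e+00  1.428e+00]
```

View pics/w3.png

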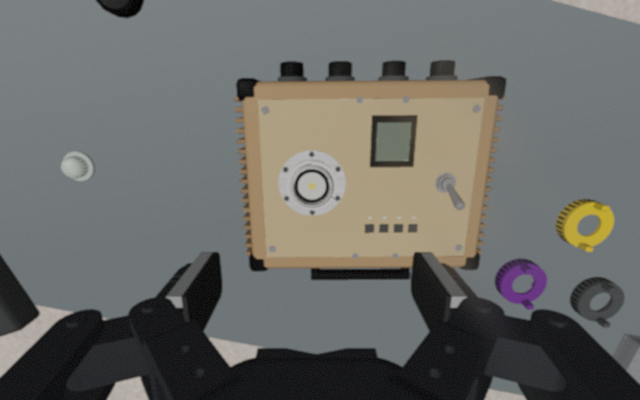

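The picture shows the neck centre near (312,184), the toggle from bushing (446,182) to tip (460,204), leaning to the handle side (-x, off), and the lens at (77,166). I fit ellipses.

```bash
python3 - <<'E'
from h import *
import pickle
c=pickle.load(open('w3.pkl','rb'))
g=cv2.resize(c['img'][150:220,277:347],None,fx=4,fy=4,interpolation=cv2.INTER_CUBIC); g=cv2.cvtColor(g,cv2.COLOR_RGB2GRAY)
print(g[140][::6].tolist()); print(g[:,140][::6].tolist())
def fits(g,thr,u0,v0,f=4,inv=True):
    m=((g<thr) if inv else (g>thr)).astype(np.uint8)
    cs,h=cv2.findContours(m,cv2.RETR_CCOMP,cv2.CHAIN_APPROX_NONE)
    for i,k in enumerate(cs):
        if len(k)>90:
            e=cv2.fitEllipse(k); u=e[0][0]/f+u0;v=e[0][1]/f+v0
            print(thr,len(k),h[0][i][3],round(u,2),round(v,2),np.round(np.array(e[1])/f,1),[onz(c,u,v,z)[:2].round(4).tolist() for z in(.06,.0705,.075)])
for t in(80,110,140): fits(g,t,277,150)
print([ (onz(c,u,182,.075)-onz(c,u-10,182,.075)).round(4).tolist() for u in [312]])
# lens
l=c['img'][140:195,50:105].astype(int); g2=cv2.resize(l.max(2).astype(np.uint8),None,fx=4,fy=4,interpolation=cv2.INTER_CUBIC)
print(g2[::12,110].tolist())
for t in(145,165):
    m=(g2>t).astype(np.uint8);cs,_=cv2.findContours(m,0,1);k=max(cs,key=cv2.contourArea);e=cv2.fitEllipse(k);u=e[0][0]/4+50;v=e[0][1]/4+140;print(t,u,v,np.array(e[1])/4,onz(c,u,v,.008))
# unit yaw from screws/edges: face corners screws
for p in((265,110),(476,108),(458,247),(272,248)): print(p,onz(c,*p,.06).round(4))
tip=onz(c,460,204,.06+.006+.0307);print('tip',tip,'bush',onz(c,446,182,.066))
E
```

```text
[160, 168, 174, 176, 174, 176, 178, 181, 178, 173, 166, 125, 68, 47, 132, 175, 179, 177, 177, 177, 177, 177, 172, 173, 172, 175, 177, 177, 178, 179, 179, 180, 164, 81, 56, 137, 163, 143, 158, 180, 179, 177, 177, 176, 177, 173, 163]
[161, 142, 90, 68, 105, 162, 169, 161, 174, 175, 157, 156, 165, 99, 45, 136, 180, 179, 178, 177, 178, 177, 175, 172, 172, 174, 173, 178, 177, 178, 179, 180, 177, 128, 43, 73, 114, 150, 160, 174, 153, 85, 73, 124, 158, 158, 160]
80 384 -1 311.53 186.29 [32.7 34. ] [[0.5179, 0.0559], [0.5205, 0.0563], [0.5216, 0.0565]]
80 331 3 311.78 185.95 [28.8 29.9] [[0.5183, 0.0557], [0.5209, 0.0562], [0.522, 0.0564]]
110 402 -1 311.46 186.59 [34.  35.4] [[0.5176, 0.0559], [0.5202, 0.0563], [0.5214, 0.0565]]
110 323 3 311.76 185.93 [27.9 29. ] [[0.5183, 0.0558], [0.5209, 0.0562], [0.522, 0.0564]]
140 113 -1 329.32 176.25 [ 2.6 14.2] [[0.531, 0.0418], [0.5331, 0.0428], [0.534, 0.0432]]
140 418 -1 311.51 187.0 [35.9 36.8] [[0.5172, 0.0558], [0.5199, 0.0562], [0.521, 0.0564]]
140 315 4 311.78 185.95 [26.9 27.9] [[0.5183, 0.0557], [0.5209, 0.0562], [0.522, 0.0564]]
[[0.002, -0.0087, 0.0]]
[125, 125, 126, 123, 148, 168, 122, 147, 164, 165, 166, 164, 146, 164, 124, 123, 122, 122, 122]
145 76.92930221557617 166.3060245513916 [27.18140984 33.02361679] [0.47057577 0.30677282 0.008     ]
165 69.9264087677002 167.1662082672119 [14.87867641 17.63160324] [0.4679324  0.31416289 0.008     ]
(265, 110) [0.5763 0.1108 0.06  ]
(476, 108) [ 0.619  -0.0696  0.06  ]
(458, 247) [ 0.4893 -0.0997  0.06  ]
(272, 248) [0.4475 0.0805 0.06  ]
tip [ 0.53954421 -0.0668239   0.0967    ] bush [ 0.55058711 -0.06325022  0.066     ]
```

Measurements agree: neck (0.521, 0.0563), and the screw pattern gives yaw 13.2°. Now to the lens, looking from two yaws to remove camera bias.

```bash
python3 -m jog '[{"tx":-1,"ty":5.1,"tz":-1.2,"rx":0,"ry":0,"rz":0},{"tx":-1,"ty":5.1,"tz":-1.2,"rx":0,"ry":0,"rz":0},{"tx":-1,"ty":5.1,"tz":-1.2,"rx":0,"ry":0,"rz":0},{"tx":-1,"ty":5.1,"tz":-1.2,"rx":0,"ry":0,"rz":0},{"tx":-1,"ty":5.1,"tz":-1.2,"rx":0,"ry":0,"rz":0},{"tx":0,"ty":0,"tz":0,"rx":0,"ry":0,"rz":0},{"tx":0,"ty":0,"tz":0,"rx":0,"ry":0,"rz":0}]'
cat > lens.py <<'E'
from h import *
import sys
c=cap('wrist');save(c,sys.argv[1]); u,v=proj(c,(.4706,.3068,.005)).astype(int); print(u,v)
g=cv2.resize(c['img'][v-40:v+40,u-40:u+40].max(2),None,fx=4,fy=4,interpolation=cv2.INTER_CUBIC)
for t in(140,150):
    m=(g>t).astype(np.uint8);cs,_=cv2.findContours(m,0,1);k=max(cs,key=cv2.contourArea);e=cv2.fitEllipse(cv2.convexHull(k));U=e[0][0]/4+u-40;V=e[0][1]/4+v-40;print(t,U,V,np.array(e[1])/4,onz(c,U,V,.006)[:2].round(4))
E
python3 lens.py w4
python3 -m jog '[{"tx":0,"ty":0,"tz":0,"rx":0,"ry":0,"rz":10},{"tx":0,"ty":0,"tz":0,"rx":0,"ry":0,"rz":10},{"tx":0,"ty":0,"tz":0,"rx":0,"ry":0,"rz":10},{"tx":0,"ty":0,"tz":0,"rx":0,"ry":0,"rz":10},{"tx":0,"ty":0,"tz":0,"rx":0,"ry":0,"rz":10},{"tx":0,"ty":0,"tz":0,"rx":0,"ry":0,"rz":10},{"tx":0,"ty":0,"tz":0,"rx":0,"ry":0,"rz":10},{"tx":0,"ty":0,"tz":0,"rx":0,"ry":0,"rz":10},{"tx":0,"ty":0,"tz":0,"rx":0,"ry":0,"rz":10},{"tx":0,"ty":0,"tz":0,"rx":0,"ry":0,"rz":0},{"tx":0,"ty":0,"tz":0,"rx":0,"ry":0,"rz":0}]'
python3 lens.py w5
```

```text
time_s: 3.6
tcp_pos: [0.4712, 0.3072, 0.1515]
tcp_rot: [0.0, 0.994, 0.111, -0.0]
force: [0.4, -0.5, 0.1]
finger_gap: 0.999
grip_force: 0.0
315 186
140 316.25007247924805 187.16363906860352 [35.44608307 36.65402222] [0.4704 0.3063]
150 316.27934646606445 187.17478942871094 [34.5927887 35.7268486] [0.4704 0.3063]
time_s: 5.03
tcp_pos: [0.4711, 0.3078, 0.1517]
tcp_rot: [0.0, 0.625, 0.78, 0.0]
force: [0.7, 0.5, -0.3]
finger_gap: 1.001
grip_force: 0.0
314 185
140 314.89540100097656 186.34561157226562 [35.68326187 36.44524002] [0.4713 0.3063]
150 314.89026641845703 186.3535385131836 [34.71173096 35.43405914] [0.4713 0.3063]
```

```bash
python3 -m jog '[{"tx":0,"ty":-0.1,"tz":-5,"rx":0,"ry":0,"rz":0},{"tx":0,"ty":0,"tz":-5,"rx":0,"ry":0,"rz":0},{"tx":0,"ty":0,"tz":-3,"rx":0,"ry":0,"rz":0},{"tx":0,"ty":0,"tz":0,"rx":0,"ry":0,"rz":0},{"tx":0,"ty":0,"tz":0,"rx":0,"ry":0,"rz":0}]'; python3 -c "
from cell import env;s=env.state();print(s['tcp_pos'],s['tcp_rot'],s['joints'])"
```

```text
time_s: 5.7
tcp_pos: [0.4716, 0.3083, 0.0225]
tcp_rot: [0.0, 0.624, 0.781, 0.001]
force: [-0.1, -0.6, 0.4]
finger_gap: 1.003
grip_force: 0.0
[0.47158663 0.30831875 0.02254844] [4.20585263e-04 6.23983492e-01 7.81436631e-01 1.10265406e-03] [ 5.58657817e-01  5.10398397e-01  1.85722157e+00 -8.82960016e-05
  7.71613202e-01  3.35585897e-01]
```

```bash
python3 -m jog '[{"tx":-0.08,"ty":-0.15,"tz":-1.0,"rx":0,"ry":0,"rz":0},{"tx":0,"ty":0,"tz":0,"rx":0,"ry":0,"rz":0}]';python3 -m jog '[{"tx":0,"ty":0,"tz":0,"rx":0,"ry":0,"rz":0}]' | grep tcp_pos;python3 -m jog '[{"tx":0,"ty":0,"tz":0,"rx":0,"ry":0,"rz":0}]' | grep tcp_pos
```

```text
time_s: 5.95
tcp_pos: [0.4696, 0.3061, 0.0115]
tcp_rot: [0.0, 0.624, 0.782, -0.0]
force: [0.1, -0.7, -0.3]
finger_gap: 1.001
grip_force: 0.0
tcp_pos: [0.47, 0.3064, 0.0117]
tcp_pos: [0.47, 0.3065, 0.0117]
```

```bash
python3 -m jog '[{"tx":0.08,"ty":0.03,"tz":-0.4,"rx":0,"ry":0,"rz":0},{"tx":0,"ty":0,"tz":0,"rx":0,"ry":0,"rz":0},{"tx":0,"ty":0,"tz":0,"rx":0,"ry":0,"rz":0}]'|grep -v rot; python3 -m jog '[{"tx":0,"ty":0,"tz":0,"rx":0,"ry":0,"rz":0},{"tx":0,"ty":0,"tz":0,"rx":0,"ry":0,"rz":0},{"tx":0,"ty":0,"tz":0,"rx":0,"ry":0,"rz":0},{"tx":0,"ty":0,"tz":0,"rx":0,"ry":0,"rz":0},{"tx":0,"ty":0,"tz":0,"rx":0,"ry":0,"rz":0},{"tx":0,"ty":0,"tz":0,"rx":0,"ry":0,"rz":0}]' -1 25
```

```text
time_s: 6.58
tcp_pos: [0.4706, 0.3066, 0.0072]
force: [-0.1, 0.1, -0.2]
finger_gap: 0.998
grip_force: 0.0
time_s: 7.32
tcp_pos: [0.4707, 0.3066, 0.0076]
tcp_rot: [0.0, 0.624, 0.782, 0.0]
force: [-1.2, -1.4, 4.8]
finger_gap: 0.334
grip_force: 24.9
```

```bash
python3 -m jog '[{"tx":0,"ty":0,"tz":2,"rx":0,"ry":0,"rz":0},{"tx":0,"ty":0,"tz":5,"rx":0,"ry":0,"rz":0},{"tx":0,"ty":0,"tz":5,"rx":0,"ry":0,"rz":0},{"tx":0,"ty":0,"tz":3,"rx":0,"ry":0,"rz":0},{"tx":0,"ty":0,"tz":0,"rx":0,"ry":0,"rz":0},{"tx":0,"ty":0,"tz":0,"rx":0,"ry":0,"rz":0}]'
python3 - <<'E'
from h import *
c=cap('wrist');save(c,'w6');print(c['img'].shape)
cv2.imwrite('pics/c6.png',cv2.resize(c['img'][180:360,200:440],(800,600),interpolation=cv2.INTER_CUBIC)[:,:,::-1])
E
```

```text
time_s: 8.07
tcp_pos: [0.4698, 0.3062, 0.1559]
tcp_rot: [-0.0, 0.624, 0.782, -0.001]
force: [-0.2, -0.1, -0.7]
finger_gap: 0.327
grip_force: 24.7
(400, 640, 3)
```

View pics/c6.png

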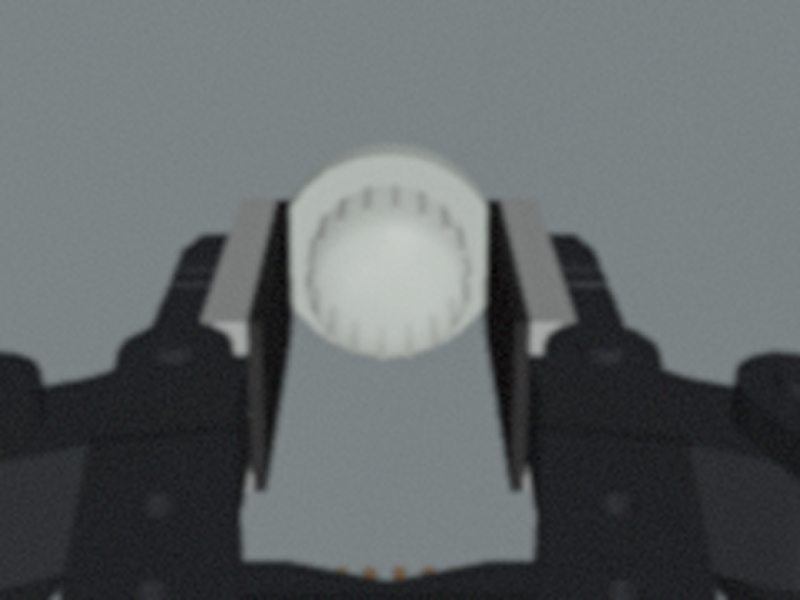

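The crop shows the lens held level and centred between the pads (dome centre about (389,270) in the crop), with its flange below the fingertips. I take one more neck fix from this yaw, to settle the bias.

```bash
python3 -m jog '[{"tx":1,"ty":-4,"tz":1.4,"rx":0,"ry":0,"rz":0},{"tx":1.1,"ty":-5.4,"tz":1.4,"rx":0,"ry":0,"rz":0},{"tx":1.1,"ty":-5.4,"tz":1.4,"rx":0,"ry":0,"rz":0},{"tx":1.1,"ty":-5.4,"tz":1.4,"rx":0,"ry":0,"rz":0},{"tx":1.1,"ty":-5.4,"tz":0,"rx":0,"ry":0,"rz":0},{"tx":1.1,"ty":-5.2,"tz":0,"rx":0,"ry":0,"rz":0},{"tx":0,"ty":0,"tz":0,"rx":0,"ry":0,"rz":0},{"tx":0,"ty":0,"tz":0,"rx":0,"ry":0,"rz":0},{"tx":0,"ty":0,"tz":0,"rx":0,"ry":0,"rz":0}]'
cat > neck.py <<'E'
from h import *
import sys
c=cap('wrist');save(c,sys.argv[1]); u0,v0=proj(c,(.5215,.0567,.0705)).astype(int)-35; print('tcp',env.state()['tcp_pos'].round(4))
g=cv2.cvtColor(cv2.resize(c['img'][v0:v0+70,u0:u0+70],None,fx=4,fy=4,interpolation=cv2.INTER_CUBIC),cv2.COLOR_RGB2GRAY)
for t in(90,110):
    cs,h=cv2.findContours((g<t).astype(np.uint8),cv2.RETR_CCOMP,cv2.CHAIN_APPROX_NONE)
    for i,k in enumerate(cs):
        if len(k)>250:
            e=cv2.fitEllipse(k); u=e[0][0]/4+u0;v=e[0][1]/4+v0
            print(t,len(k),h[0][i][3],round(u,2),round(v,2),np.round(np.array(e[1])/4,1),[onz(c,u,v,z)[:2].round(4).tolist() for z in(.0705,.075)])
E
python3 neck.py w7
```

```text
time_s: 9.25
tcp_pos: [0.5352, -0.0002, 0.2127]
tcp_rot: [-0.001, 0.623, 0.782, -0.0]
force: [0.9, -0.5, -0.5]
finger_gap: 0.329
grip_force: 24.8
tcp [ 5.353e-01 -1.000e-04  2.129e-01]
90 417 -1 314.86 119.93 [35.7 36.7] [[0.5219, 0.0564], [0.5218, 0.0566]]
90 356 4 314.81 119.84 [31.2 31.7] [[0.5218, 0.0565], [0.5218, 0.0567]]
110 426 -1 314.88 119.99 [36.6 37.4] [[0.5219, 0.0564], [0.5219, 0.0566]]
110 350 4 314.82 119.84 [30.6 31.2] [[0.5218, 0.0565], [0.5218, 0.0567]]
```

```bash
python3 -m jog '[{"tx":-0.7,"ty":2.85,"tz":-1,"rx":0,"ry":0,"rz":0},{"tx":-0.7,"ty":2.85,"tz":-2,"rx":0,"ry":0,"rz":0},{"tx":0,"ty":0,"tz":-5,"rx":0,"ry":0,"rz":0},{"tx":0,"ty":0,"tz":-3.2,"rx":0,"ry":0,"rz":0},{"tx":0,"ty":0,"tz":0,"rx":0,"ry":0,"rz":0},{"tx":0,"ty":0,"tz":0,"rx":0,"ry":0,"rz":0},{"tx":0,"ty":0,"tz":0,"rx":0,"ry":0,"rz":0}]'
```

```text
time_s: 10.18
tcp_pos: [0.5228, 0.0559, 0.103]
tcp_rot: [0.001, 0.624, 0.782, 0.001]
force: [-0.3, -0.3, 0.4]
finger_gap: 0.327
grip_force: 24.8
```

```bash
python3 -m jog '[{"tx":-0.16,"ty":0.08,"tz":-1.7,"rx":0,"ry":0,"rz":0},{"tx":0,"ty":0,"tz":0,"rx":0,"ry":0,"rz":0},{"tx":0,"ty":0,"tz":0,"rx":0,"ry":0,"rz":0},{"tx":0,"ty":0,"tz":0,"rx":0,"ry":0,"rz":0}]'
```

```text
time_s: 10.68
tcp_pos: [0.5206, 0.0564, 0.0852]
tcp_rot: [0.001, 0.624, 0.782, 0.001]
force: [-0.3, -0.3, -0.2]
finger_gap: 0.329
grip_force: 24.8
```

```bash
python3 -m jog '[{"tx":0.05,"ty":0.03,"tz":0,"rx":0,"ry":0,"rz":0},{"tx":0,"ty":0,"tz":-0.15,"rx":0,"ry":0,"rz":0},{"tx":0,"ty":0,"tz":-0.15,"rx":0,"ry":0,"rz":0},{"tx":0,"ty":0,"tz":-0.15,"rx":0,"ry":0,"rz":0},{"tx":0,"ty":0,"tz":0,"rx":0,"ry":0,"rz":0},{"tx":0,"ty":0,"tz":0,"rx":0,"ry":0,"rz":0}]'
```

```text
time_s: 11.42
tcp_pos: [0.5205, 0.0567, 0.0798]
tcp_rot: [0.0, 0.624, 0.782, 0.0]
force: [-0.7, -0.9, 0.4]
finger_gap: 0.327
grip_force: 24.8
```

```bash
python3 -m jog '[{"tx":0.05,"ty":0,"tz":-0.1,"rx":0,"ry":0,"rz":0},{"tx":0,"ty":0,"tz":-0.1,"rx":0,"ry":0,"rz":0},{"tx":0,"ty":0,"tz":0,"rx":0,"ry":0,"rz":0},{"tx":0,"ty":0,"tz":0,"rx":0,"ry":0,"rz":0}]'
```

```text
time_s: 11.92
tcp_pos: [0.5212, 0.0567, 0.0781]
tcp_rot: [0.0, 0.624, 0.782, 0.0]
force: [-0.3, -0.1, 2.0]
finger_gap: 0.326
grip_force: 25.7
```

```bash
python3 -m jog '[{"tx":0,"ty":0,"tz":0,"rx":0,"ry":0,"rz":0},{"tx":0,"ty":0,"tz":0,"rx":0,"ry":0,"rz":0},{"tx":0,"ty":0,"tz":0,"rx":0,"ry":0,"rz":0},{"tx":0,"ty":0,"tz":0,"rx":0,"ry":0,"rz":0},{"tx":0,"ty":0,"tz":3,"rx":0,"ry":0,"rz":0},{"tx":0,"ty":0,"tz":5,"rx":0,"ry":0,"rz":0},{"tx":0,"ty":0,"tz":4,"rx":0,"ry":0,"rz":0},{"tx":0,"ty":0,"tz":0,"rx":0,"ry":0,"rz":0},{"tx":0,"ty":0,"tz":0,"rx":0,"ry":0,"rz":0}]' 1
python3 - <<'E'
from h import *
c=cap('wrist');save(c,'w8');u,v=proj(c,(.5213,.0568,.075));print(u,v)
for z in (.0765,.085,.0895):print(z,proj(c,(.5213,.0568,z)).round(1))
u,v=int(u),int(v);cv2.imwrite('pics/c8.png',cv2.resize(c['img'][v-36:v+36,u-48:u+48],(768,576),interpolation=cv2.INTER_CUBIC)[:,:,::-1])
E
```

```text
time_s: 13.05
tcp_pos: [0.5204, 0.0567, 0.1971]
tcp_rot: [-0.0, 0.624, 0.782, -0.0]
force: [0.5, 0.1, -0.4]
finger_gap: 0.998
grip_force: 0.0
316.2763797837378 191.54596334590738
0.0765 [316.3 192. ]
0.085 [316.3 194.7]
0.0895 [316.3 196.2]
```

View pics/c8.png

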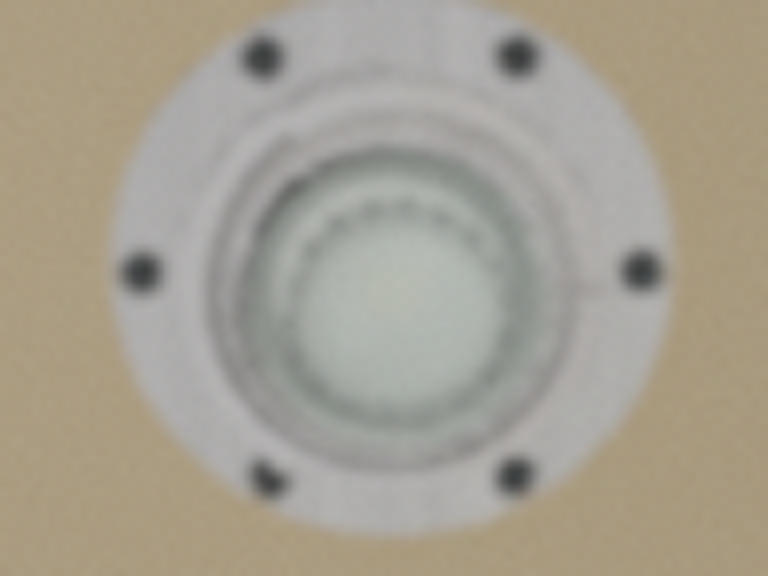

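The lens sits level and centred in the socket (crop centre about (393,290)). Now to the ring.

```bash
python3 -m jog '[{"tx":-1.1,"ty":-5.4,"tz":0,"rx":0,"ry":0,"rz":2},{"tx":-1.1,"ty":-5.4,"tz":0,"rx":0,"ry":0,"rz":2},{"tx":-1.1,"ty":-5.4,"tz":0,"rx":0,"ry":0,"rz":2},{"tx":-1.1,"ty":-5.4,"tz":-1,"rx":0,"ry":0,"rz":0},{"tx":-1.1,"ty":-5.4,"tz":-1.5,"rx":0,"ry":0,"rz":0},{"tx":-1.1,"ty":-5.4,"tz":-1.5,"rx":0,"ry":0,"rz":0},{"tx":-1,"ty":-5.1,"tz":-1.5,"rx":0,"ry":0,"rz":0},{"tx":0,"ty":0,"tz":-4,"rx":0,"ry":0,"rz":0},{"tx":0,"ty":0,"tz":-4,"rx":0,"ry":0,"rz":0},{"tx":0,"ty":0,"tz":0,"rx":0,"ry":0,"rz":0},{"tx":0,"ty":0,"tz":0,"rx":0,"ry":0,"rz":0},{"tx":0,"ty":0,"tz":0,"rx":0,"ry":0,"rz":0}]'
python3 - <<'E'
from h import *
s=env.state();q=s['tcp_rot'];print(s['tcp_pos'],np.degrees(2*np.arctan2(q[2],q[1])),s['joints'])
E
```

```text
time_s: 14.6
tcp_pos: [0.446, -0.3188, 0.0644]
tcp_rot: [0.002, 0.582, 0.813, -0.0]
force: [0.7, -0.7, 0.1]
finger_gap: 0.994
grip_force: 0.0
[ 0.44604223 -0.31877284  0.06437677] 108.84707817620972 [-6.41515620e-01  4.36583440e-01  1.85423316e+00  7.87731489e-05
  8.47632060e-01 -9.70511225e-01]
```

```bash
python3 -m jog '[{"tx":-0.16,"ty":0.07,"tz":-3,"rx":0,"ry":0,"rz":0},{"tx":0,"ty":0,"tz":-1.5,"rx":0,"ry":0,"rz":0},{"tx":0,"ty":0,"tz":0,"rx":0,"ry":0,"rz":0},{"tx":0,"ty":0,"tz":0,"rx":0,"ry":0,"rz":0},{"tx":0,"ty":0,"tz":0,"rx":0,"ry":0,"rz":0}]'
```

```text
time_s: 15.22
tcp_pos: [0.444, -0.318, 0.0187]
tcp_rot: [0.001, 0.582, 0.813, 0.0]
force: [-0.0, 0.2, 0.1]
finger_gap: 1.005
grip_force: 0.0
```

```bash
python3 -m jog '[{"tx":0.03,"ty":0,"tz":-0.4,"rx":0,"ry":0,"rz":0},{"tx":0.0,"ty":0,"tz":-0.4,"rx":0,"ry":0,"rz":0},{"tx":0,"ty":0,"tz":0,"rx":0,"ry":0,"rz":0},{"tx":0,"ty":0,"tz":0,"rx":0,"ry":0,"rz":0}]'; python3 -m jog '[{"tx":0,"ty":0,"tz":0,"rx":0,"ry":0,"rz":0},{"tx":0,"ty":0,"tz":0,"rx":0,"ry":0,"rz":0},{"tx":0,"ty":0,"tz":0,"rx":0,"ry":0,"rz":0},{"tx":0,"ty":0,"tz":0,"rx":0,"ry":0,"rz":0},{"tx":0,"ty":0,"tz":0,"rx":0,"ry":0,"rz":0}]' -1 40
```

```text
time_s: 15.72
tcp_pos: [0.4437, -0.3176, 0.0098]
tcp_rot: [-0.0, 0.582, 0.813, 0.0]
force: [0.6, -0.8, 0.8]
finger_gap: 1.002
grip_force: 0.0
time_s: 16.35
tcp_pos: [0.4438, -0.3177, 0.0102]
tcp_rot: [0.0, 0.582, 0.813, 0.0]
force: [-1.3, 1.1, 5.8]
finger_gap: 0.618
grip_force: 42.3
```

```bash
python3 -m jog '[{"tx":0,"ty":0,"tz":2,"rx":0,"ry":0,"rz":0},{"tx":0,"ty":0,"tz":4,"rx":0,"ry":0,"rz":0},{"tx":0,"ty":0,"tz":5,"rx":0,"ry":0,"rz":0},{"tx":0.9,"ty":4.7,"tz":1,"rx":0,"ry":0,"rz":10},{"tx":0.9,"ty":4.7,"tz":0,"rx":0,"ry":0,"rz":10},{"tx":1,"ty":4.7,"tz":0,"rx":0,"ry":0,"rz":10},{"tx":1,"ty":4.7,"tz":0,"rx":0,"ry":0,"rz":10},{"tx":1,"ty":4.7,"tz":0,"rx":0,"ry":0,"rz":10},{"tx":1,"ty":4.7,"tz":0,"rx":0,"ry":0,"rz":10},{"tx":1,"ty":4.7,"tz":0,"rx":0,"ry":0,"rz":10},{"tx":0.9,"ty":4.5,"tz":0,"rx":0,"ry":0,"rz":9},{"tx":0,"ty":0,"tz":0,"rx":0,"ry":0,"rz":0}]';python3 -m jog '[{"tx":0,"ty":0,"tz":0,"rx":0,"ry":0,"rz":0},{"tx":0,"ty":0,"tz":0,"rx":0,"ry":0,"rz":0}]'
python3 - <<'E'
from h import *
s=env.state();q=s['tcp_rot'];print(s['tcp_pos'],np.degrees(2*np.arctan2(q[2],q[1])),s['joints'])
E
```

```text
time_s: 17.85
tcp_pos: [0.521, 0.059, 0.1292]
tcp_rot: [-0.0, -0.07, 0.998, 0.0]
force: [-0.5, -0.1, -1.3]
finger_gap: 0.622
grip_force: 42.4
time_s: 18.1
tcp_pos: [0.5204, 0.0554, 0.1296]
tcp_rot: [-0.0, -0.067, 0.998, -0.0]
force: [0.7, -0.5, -0.9]
finger_gap: 0.619
grip_force: 42.4
[0.52037519 0.05535491 0.12961159] 187.71415790919798 [ 8.40944226e-02  3.28040055e-01  1.83182083e+00 -1.88059642e-04
  9.82371456e-01 -1.62123493e+00]
```

```bash
python3 -m jog '[{"tx":0.04,"ty":0.13,"tz":-2.5,"rx":0,"ry":0,"rz":0},{"tx":0,"ty":0,"tz":-1.2,"rx":0,"ry":0,"rz":0},{"tx":0,"ty":0,"tz":0,"rx":0,"ry":0,"rz":0},{"tx":0,"ty":0,"tz":0,"rx":0,"ry":0,"rz":0},{"tx":0,"ty":0,"tz":0,"rx":0,"ry":0,"rz":0}]'
```

```text
time_s: 18.73
tcp_pos: [0.5216, 0.0577, 0.0935]
tcp_rot: [0.001, -0.068, 0.998, 0.0]
force: [0.1, 1.0, -0.1]
finger_gap: 0.615
grip_force: 42.4
```

```bash
python3 - <<'E'
from h import *
c=cap('wrist');save(c,'w9')
s=env.state();print(s['tcp_pos'])
# ring body: dark gray blob between fingers; print hole ellipse: bright area enclosed
p=s['tcp_pos']; zt=p[2]+.0038
u,v=proj(c,(p[0],p[1],zt)); print('tcp at ringtop',u,v)
g=cv2.resize(c['img'].max(2)[int(v)-60:int(v)+60,int(u)-60:int(u)+60],None,fx=4,fy=4,interpolation=cv2.INTER_CUBIC)
print(g[240,::16].tolist(),g[::16,240].tolist())
for t in(90,105,120):
    cs,h=cv2.findContours((g>t).astype(np.uint8),cv2.RETR_CCOMP,cv2.CHAIN_APPROX_NONE)
    for k in cs:
        if 400<len(k)<1200:
            e=cv2.fitEllipse(cv2.convexHull(k));U=e[0][0]/4+int(u)-60;V=e[0][1]/4+int(v)-60
            print(t,len(k),U.__round__(1),V.__round__(1),np.round(np.array(e[1])/4,1),onz(c,U,V,zt).round(4))
E
```

```text
[0.52156844 0.05772407 0.09348716]
tcp at ringtop 316.5049581687397 259.51723787974277
[26, 36, 34, 37, 70, 74, 76, 75, 122, 167, 152, 151, 166, 172, 177, 179, 178, 177, 177, 169, 165, 168, 156, 75, 72, 74, 72, 32, 37, 30] [171, 32, 34, 72, 72, 75, 73, 74, 73, 73, 178, 182, 185, 184, 185, 179, 175, 176, 169, 180, 166, 171, 49, 74, 73, 73, 74, 74, 74, 171]
90 614 316.5 261.0 [49.9 57.9] [0.5223 0.0578 0.0973]
105 602 316.5 261.1 [49.3 57.1] [0.5224 0.0578 0.0973]
120 599 316.5 261.1 [48.7 56.5] [0.5224 0.0578 0.0973]
```

```bash
python3 -m jog '[{"tx":-0.07,"ty":-0.09,"tz":0,"rx":0,"ry":0,"rz":0},{"tx":0,"ty":0,"tz":-0.25,"rx":0,"ry":0,"rz":0},{"tx":0,"ty":0,"tz":-0.25,"rx":0,"ry":0,"rz":0},{"tx":0,"ty":0,"tz":-0.25,"rx":0,"ry":0,"rz":0},{"tx":0,"ty":0,"tz":0,"rx":0,"ry":0,"rz":0},{"tx":0,"ty":0,"tz":0,"rx":0,"ry":0,"rz":0}]'
```

```text
time_s: 19.52
tcp_pos: [0.5205, 0.0568, 0.0853]
tcp_rot: [-0.0, -0.068, 0.998, 0.0]
force: [-0.3, -0.6, -0.8]
finger_gap: 0.62
grip_force: 42.4
```

```bash
python3 -m jog '[{"tx":0.03,"ty":0,"tz":-0.15,"rx":0,"ry":0,"rz":0},{"tx":0,"ty":0,"tz":-0.15,"rx":0,"ry":0,"rz":0},{"tx":0,"ty":0,"tz":-0.1,"rx":0,"ry":0,"rz":0},{"tx":0,"ty":0,"tz":0,"rx":0,"ry":0,"rz":0},{"tx":0,"ty":0,"tz":0,"rx":0,"ry":0,"rz":0}]'
```

```text
time_s: 20.15
tcp_pos: [0.5207, 0.0568, 0.0813]
tcp_rot: [0.0, -0.068, 0.998, 0.0]
force: [0.1, 0.2, -0.7]
finger_gap: 0.616
grip_force: 42.4
```

```bash
python3 -m jog '[{"tx":0,"ty":0,"tz":-0.1,"rx":0,"ry":0,"rz":0},{"tx":0,"ty":0,"tz":-0.1,"rx":0,"ry":0,"rz":0},{"tx":0,"ty":0,"tz":0,"rx":0,"ry":0,"rz":0}]';python3 -m jog '[{"tx":0,"ty":0,"tz":-0.1,"rx":0,"ry":0,"rz":0},{"tx":0,"ty":0,"tz":0,"rx":0,"ry":0,"rz":0}]'
```

```text
time_s: 20.52
tcp_pos: [0.5206, 0.0568, 0.0792]
tcp_rot: [-0.0, -0.068, 0.998, 0.0]
force: [0.3, 0.3, -1.0]
finger_gap: 0.614
grip_force: 42.4
time_s: 20.78
tcp_pos: [0.5206, 0.0568, 0.0783]
tcp_rot: [-0.0, -0.068, 0.998, 0.0]
force: [-0.5, 0.8, -0.6]
finger_gap: 0.618
grip_force: 42.4
```

```bash
for i in 1; do python3 -m jog '[{"tx":0,"ty":0,"tz":-0.1,"rx":0,"ry":0,"rz":0},{"tx":0,"ty":0,"tz":0,"rx":0,"ry":0,"rz":0}]'; done; python3 -m jog '[{"tx":0,"ty":0,"tz":-0.05,"rx":0,"ry":0,"rz":0},{"tx":0,"ty":0,"tz":0,"rx":0,"ry":0,"rz":0}]'
```

```text
time_s: 21.02
tcp_pos: [0.5208, 0.0568, 0.0775]
tcp_rot: [0.0, -0.068, 0.998, 0.0]
force: [-0.7, 0.1, 0.5]
finger_gap: 0.62
grip_force: 42.7
time_s: 21.28
tcp_pos: [0.5209, 0.0568, 0.0774]
tcp_rot: [0.0, -0.068, 0.998, 0.0]
force: [-1.0, -0.8, 4.7]
finger_gap: 0.617
grip_force: 43.1
```

```bash
python3 -m jog '[{"tx":0,"ty":0,"tz":-0.03,"rx":0,"ry":0,"rz":-8},{"tx":0,"ty":0,"tz":-0.04,"rx":0,"ry":0,"rz":-8},{"tx":0,"ty":0,"tz":-0.04,"rx":0,"ry":0,"rz":-8},{"tx":0,"ty":0,"tz":-0.04,"rx":0,"ry":0,"rz":-8}]' -1 60; python3 -c "
from cell import env;s=env.state();print(s['torque'],s['joints'][5])"
```

```text
time_s: 21.78
tcp_pos: [0.5214, 0.0566, 0.076]
tcp_rot: [0.001, 0.211, 0.977, -0.0]
force: [-0.1, -1.1, 4.3]
finger_gap: 0.609
grip_force: 61.9
[-0.23468041  0.13299182 -0.00916109] -1.0578017793262453
```

```bash
python3 -m jog '[{"tx":-0.02,"ty":0.02,"tz":-0.04,"rx":0,"ry":0,"rz":-8},{"tx":0,"ty":0.01,"tz":-0.04,"rx":0,"ry":0,"rz":-8},{"tx":0,"ty":0.01,"tz":-0.04,"rx":0,"ry":0,"rz":-8}]'; python3 -c "
from cell import env;s=env.state();print(s['torque'],s['joints'][5])"
python3 -m jog '[{"tx":0,"ty":0,"tz":-0.03,"rx":0,"ry":0,"rz":-6},{"tx":0,"ty":0,"tz":-0.02,"rx":0,"ry":0,"rz":-4}]'; python3 -c "
from cell import env;s=env.state();print(s['torque'],s['joints'][5])"
```

```text
time_s: 22.15
tcp_pos: [0.5213, 0.057, 0.0749]
tcp_rot: [0.001, 0.41, 0.912, 0.0]
force: [-0.6, 0.4, 5.9]
finger_gap: 0.607
grip_force: 62.0
[-0.13631559  0.17863455  0.03231805] -0.6379966479527114
time_s: 22.4
tcp_pos: [0.521, 0.0571, 0.0744]
tcp_rot: [0.001, 0.487, 0.873, 0.0]
force: [-1.0, -0.7, 6.2]
finger_gap: 0.609
grip_force: 62.1
[-0.14905379  0.23647966  0.02948482] -0.4655628736693476
```

```bash
python3 -m jog '[{"tx":0,"ty":0,"tz":-0.02,"rx":0,"ry":0,"rz":-6},{"tx":0,"ty":0,"tz":-0.02,"rx":0,"ry":0,"rz":-4}]'; python3 -c "
from cell import env;s=env.state();print(s['torque'],s['joints'][5])"
python3 -m jog '[{"tx":0,"ty":0,"tz":-0.01,"rx":0,"ry":0,"rz":-5},{"tx":0,"ty":0,"tz":-0.01,"rx":0,"ry":0,"rz":-5}]'; python3 -c "
from cell import env;s=env.state();print(s['torque'],s['joints'][5])"
```

```text
time_s: 22.65
tcp_pos: [0.5211, 0.0571, 0.0743]
tcp_rot: [0.001, 0.561, 0.828, 0.0]
force: [-1.6, -0.8, 8.8]
finger_gap: 0.607
grip_force: 62.3
[-0.12184388  0.3209546   0.01903298] -0.29106788581998816
time_s: 22.9
tcp_pos: [0.5213, 0.0571, 0.0743]
tcp_rot: [0.001, 0.631, 0.775, 0.001]
force: [-2.0, -0.2, 8.5]
finger_gap: 0.613
grip_force: 62.4
[-0.13318068  0.32128414  0.0569272 ] -0.11613551899057344
```

```bash
python3 -m jog '[{"tx":0,"ty":0,"tz":0,"rx":0,"ry":0,"rz":-5},{"tx":0,"ty":0,"tz":0,"rx":0,"ry":0,"rz":-5}]'; python3 -c "
from cell import env;s=env.state();print(s['torque'],s['joints'][5])"
python3 -m jog '[{"tx":0,"ty":0,"tz":0,"rx":0,"ry":0,"rz":-4},{"tx":0,"ty":0,"tz":0,"rx":0,"ry":0,"rz":-4}]'; python3 -c "
from cell import env;s=env.state();print(s['torque'],s['joints'][5])"
```

```text
time_s: 23.15
tcp_pos: [0.5212, 0.0571, 0.0743]
tcp_rot: [0.001, 0.697, 0.717, 0.001]
force: [-1.2, -0.8, 8.6]
finger_gap: 0.608
grip_force: 62.4
[-0.17202391  0.33572131  0.09963382] 0.05839984076537907
time_s: 23.4
tcp_pos: [0.5212, 0.0571, 0.0743]
tcp_rot: [0.001, 0.745, 0.667, 0.001]
force: [-2.5, -0.6, 8.3]
finger_gap: 0.611
grip_force: 62.3
[-0.09266663  0.28986683  0.10982293] 0.197436994919399
```

```bash
python3 -m jog '[{"tx":0,"ty":0,"tz":0,"rx":0,"ry":0,"rz":-4},{"tx":0,"ty":0,"tz":0,"rx":0,"ry":0,"rz":-3}]'; python3 -c "
from cell import env;s=env.state();print(s['torque'],s['joints'][5])"
python3 -m jog '[{"tx":0,"ty":0,"tz":0,"rx":0,"ry":0,"rz":-3},{"tx":0,"ty":0,"tz":0,"rx":0,"ry":0,"rz":-3}]'; python3 -c "
from cell import env;s=env.state();print(s['torque'],s['joints'][5])"
```

```text
time_s: 23.65
tcp_pos: [0.5209, 0.0569, 0.0741]
tcp_rot: [0.001, 0.783, 0.622, 0.0]
force: [-1.8, -0.2, 8.1]
finger_gap: 0.609
grip_force: 62.4
[-0.05928871  0.38080071  1.29915157] 0.31670837539577357
time_s: 23.9
tcp_pos: [0.521, 0.0561, 0.0741]
tcp_rot: [0.002, 0.813, 0.582, -0.0]
force: [-1.6, -4.2, 8.6]
finger_gap: 0.608
grip_force: 64.2
[-0.57569442  0.3695361   1.86463269] 0.4196339818948886
```

Torque rose sharply (1.9 N m) after about 115° of turning, with the height at the home level: the ring is snug at its stop. I release, lift and swing towards the toggle.

```bash
python3 -m jog '[{"tx":0,"ty":0,"tz":0,"rx":0,"ry":0,"rz":0},{"tx":0,"ty":0,"tz":0,"rx":0,"ry":0,"rz":0},{"tx":0,"ty":0,"tz":0,"rx":0,"ry":0,"rz":0},{"tx":0,"ty":0,"tz":2,"rx":0,"ry":0,"rz":0},{"tx":0,"ty":0,"tz":5,"rx":0,"ry":0,"rz":0},{"tx":0,"ty":0,"tz":5,"rx":0,"ry":0,"rz":-8},{"tx":0,"ty":0,"tz":0,"rx":0,"ry":0,"rz":-10},{"tx":0,"ty":0,"tz":0,"rx":0,"ry":0,"rz":-10},{"tx":0,"ty":0,"tz":0,"rx":0,"ry":0,"rz":-10},{"tx":0,"ty":0,"tz":0,"rx":0,"ry":0,"rz":-10},{"tx":0,"ty":0,"tz":0,"rx":0,"ry":0,"rz":-10},{"tx":0,"ty":0,"tz":0,"rx":0,"ry":0,"rz":0}]' 1
python3 - <<'E'
from h import *
c=cap('wrist');save(c,'w10')
for z in(.0640,.078,.090):print(proj(c,(.5213,.0568,z)).round(1))
u,v=proj(c,(.5213,.0568,.078)).astype(int);print(u,v)
g=cv2.resize(c['img'].max(2)[v-45:v+45,u-45:u+45],None,fx=4,fy=4,interpolation=cv2.INTER_CUBIC)
for t in (100,115,130):
    cs,h=cv2.findContours((g<t).astype(np.uint8),cv2.RETR_CCOMP,cv2.CHAIN_APPROX_NONE)
    for i,k in enumerate(cs):
        if len(k)>250:
            e=cv2.fitEllipse(k);U=e[0][0]/4+u-45;V=e[0][1]/4+v-45;print(t,len(k),h[0][i][3],round(U,1),round(V,1),np.round(np.array(e[1])/4,1),onz(c,U,V,.078).round(4))
E
```

```text
time_s: 25.4
tcp_pos: [0.5204, 0.0572, 0.1928]
tcp_rot: [-0.0, 0.994, 0.113, -0.0]
force: [0.5, -0.1, -0.3]
finger_gap: 0.998
grip_force: 0.0
[316.3 189.9]
[316.4 194.2]
[316.4 198.3]
316 194
100 780 -1 317.8 192.2 [63.7 66.3] [0.5232 0.056  0.078 ]
100 376 0 318.0 193.5 [32.2 33.9] [0.5222 0.0556 0.078 ]
115 789 -1 317.8 192.3 [64.4 66.9] [0.5232 0.056  0.078 ]
115 368 0 318.0 193.5 [31.5 33.1] [0.5222 0.0556 0.078 ]
130 797 -1 317.8 192.3 [65.1 67.6] [0.5231 0.056  0.078 ]
130 360 0 318.0 193.4 [30.7 32.2] [0.5223 0.0557 0.078 ]
```

```bash
python3 -m jog '[{"tx":-0.2,"ty":-4.3,"tz":0,"rx":0,"ry":0,"rz":0},{"tx":-0.2,"ty":-4.3,"tz":0,"rx":0,"ry":0,"rz":0},{"tx":-0.2,"ty":-4.3,"tz":0,"rx":0,"ry":0,"rz":0},{"tx":0,"ty":0,"tz":-3,"rx":0,"ry":0,"rz":0},{"tx":0,"ty":0,"tz":-3,"rx":0,"ry":0,"rz":0},{"tx":0,"ty":0,"tz":-3,"rx":0,"ry":0,"rz":0},{"tx":0,"ty":0,"tz":-1,"rx":0,"ry":0,"rz":0},{"tx":0,"ty":0,"tz":0,"rx":0,"ry":0,"rz":0},{"tx":0,"ty":0,"tz":0,"rx":0,"ry":0,"rz":0}]' -1 30
```

```text
time_s: 26.58
tcp_pos: [0.5154, -0.0719, 0.0942]
tcp_rot: [0.0, 0.994, 0.112, 0.001]
force: [-0.6, 0.1, -0.1]
finger_gap: 0.005
grip_force: 0.0
```

```bash
python3 -m jog '[{"tx":0,"ty":0,"tz":-0.6,"rx":0,"ry":0,"rz":0},{"tx":0.4,"ty":0.09,"tz":0,"rx":0,"ry":0,"rz":0},{"tx":0.4,"ty":0.09,"tz":0,"rx":0,"ry":0,"rz":0},{"tx":0.4,"ty":0.09,"tz":0,"rx":0,"ry":0,"rz":0},{"tx":0,"ty":0,"tz":0,"rx":0,"ry":0,"rz":0}]';python3 -m jog '[{"tx":0.4,"ty":0.09,"tz":0,"rx":0,"ry":0,"rz":0},{"tx":0.4,"ty":0.09,"tz":0,"rx":0,"ry":0,"rz":0}]'
```

```text
time_s: 27.2
tcp_pos: [0.5265, -0.069, 0.087]
tcp_rot: [-0.0, 0.994, 0.112, -0.0]
force: [-2.0, -0.7, 1.9]
finger_gap: -0.004
grip_force: 1.0
time_s: 27.45
tcp_pos: [0.5351, -0.0672, 0.0871]
tcp_rot: [0.0, 0.994, 0.112, 0.001]
force: [-0.3, -0.4, -0.7]
finger_gap: -0.001
grip_force: 0.0
```

The push force reached about 2 N and then vanished, so the lever snapped over. I back off, lift and look.

```bash
python3 -m jog '[{"tx":-1.5,"ty":-0.35,"tz":0,"rx":0,"ry":0,"rz":0},{"tx":0,"ty":0,"tz":4,"rx":0,"ry":0,"rz":0},{"tx":0,"ty":2.5,"tz":5,"rx":0,"ry":0,"rz":0},{"tx":0,"ty":4.5,"tz":3,"rx":0,"ry":0,"rz":0},{"tx":0,"ty":0,"tz":0,"rx":0,"ry":0,"rz":0},{"tx":0,"ty":0,"tz":0,"rx":0,"ry":0,"rz":0}]' -1
python3 - <<'E'
from h import *
c=cap('wrist');save(c,'w11')
print('bush',proj(c,(.5496,-.0639,.066)),'tip on',proj(c,(.5496+.0119,-.0639+.0028,.0966)),'off',proj(c,(.5377,-.0667,.0966)))
print('ring',proj(c,(.5213,.0568,.078)))
u,v=(proj(c,(.5496,-.0639,.066))+proj(c,(.5213,.0568,.078)))/2
x0=max(0,min(440,int(u)-100));y0=max(0,min(250,int(v)-75));print(x0,y0)
cv2.imwrite('pics/c11.png',cv2.resize(c['img'][y0:y0+150,x0:x0+200],(800,600),interpolation=cv2.INTER_CUBIC)[:,:,::-1])
E
```

```text
time_s: 28.2
tcp_pos: [0.5185, -0.0011, 0.2064]
tcp_rot: [0.0, 0.994, 0.112, -0.001]
force: [-0.7, 0.1, 0.0]
finger_gap: 0.004
grip_force: 0.0
bush [392.0899847  169.46039422] tip on [401.88248089 161.78656217] off [399.80986893 191.72801779]
ring [250.21845604 173.08358533]
221 96
```

View pics/c11.png

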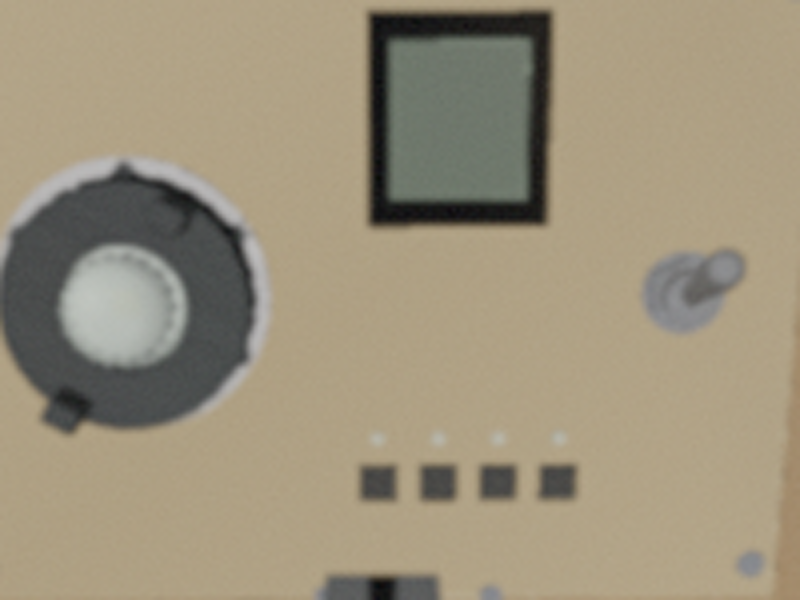

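The crop shows the ring level on the neck with the lens dome through it, and the lever tip at (402.7,163), where the on position is predicted (401.9,161.8). I hand the job in.

```bash
python3 -c "
from cell import env;print(env.job_done())"
```

```text
the job is handed in; nothing more can be done
None
```

The job is handed in at about 28 s: the lens is in its socket, the ring is screwed down to its stop, and the toggle is on; I gripped or pushed nothing else on the bench, though I took no final picture of the bystanders.

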